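# Set the order selectors of two specimen stands

### The arm

A 6-joint arm with a two-finger parallel gripper is mounted at the origin on a cart in front of the work surface, level with it; the furniture and walls round the work are solid. World frame = base frame: x ahead of the robot, y to its left, z up, the work surface at z = 0. Lengths are in m, angles in rad, forces in N, time in s.
With the tool pointing down it reaches from about 0.375 to 0.9 m from the base axis. Payload 3.1 kg.
Tool frame: the origin (TCP) lies midway between the tips of the shut fingers; the grasp point (between the pads) lies 19 mm behind it; y points along the fingers, x is the direction in which the jaws open and shut, and the axes are right-handed (so a half turn about y gives the same grasp; the last joint's range is limited). The gripper opens to 87 mm and grips with 3 to 60 N. Pads are 19 mm wide; open, the fingers measure 117 mm over their backs; the gripper's body (75 mm by 190 mm) begins 51 mm behind the grasp point.
Start: joints at [0.975, 0.527, 1.433, -0, 1.181, -0.178], TCP at [0.254, 0.571, 0.223] pointing down, gripper open.
Joint ranges: [-3.08, 3.08], [-0.75, 2.2], [0.22, 2.44], [-1.43, 4.57], [0, 2.65], [-2.85, 2.85]. Speed limits (rad/s): [2.79, 2.79, 3.14, 3.14, 3.14, 3.14].

### API

Orientations are given as a unit quaternion [x, y, z, w].
In Python, from rig import * gives the robot as it stands.
- The arm moves only by the tool jog_arm, never from a script. Its argument "series" is a list of rows, each a list of 7 numbers: the shift along the tool's x, y, z in mm, then the turn, a rotation vector about the tool's x, y, z in rad, then the gripper's target within -1 to 1 (shut at 1, half-way at 0, fully open at -1). A call has 1 to 20 rows; each row is the pose to reach, as a shift and turn from the pose commanded when the call began, along the tool's axes at that moment; what a row does not reach only later rows make up. A row lasts 1/8 s, in which the tool goes at most 62.5 mm and 10.7 degrees, less where a joint would pass 70% of its speed; a pose out of reach is approached as far as the arm can. A call with a gripper value outside its range is refused whole. The fingers move at their own pace and stop on an object; "grip_force" is the grip in N (left out, the last holds). Time passes only in rows, so rows that repeat a pose let the fingers close. It gives the time, the measured TCP pose, the force and the opening at its end, in the units of the state.
- get_obs(): the state, without advancing time (a new reading comes with each control period).
- camera(name): name is "scene" or "top" or "wrist"; returns a dict with "img" (384x512x3 uint8, red, green, blue), "depth" (384x512 float32, m along the optical axis (not along the pixel's ray), 0 where there is no reading), "camera_matrix" (3x3 intrinsics, pixels), "D" ([k1, k2, p1, p2, k3] as OpenCV has them; the pictures are not rectified), "rvec" (rotation vector, rad) and "tvec" (3), from world to camera coordinates, as OpenCV has them. Camera axes: x right, y down, z forward; pixel columns grow to the right and rows downward; lengths in m; the calibration is good to about 2 mm. A picture is of the moment at which its call begins.
- hand_in(): hands the job in, once; it reports no verdict.
The state is a dict: "time": time; "q": joint angles; "joint_velocities": joint speeds; "joint_torque": joint torques, N m; "position": TCP position; "tool_rot": TCP orientation; "ft_force": force on the tool from outside, world axes, zero at the start; "moment": the same for the moment, N m; "grip_width": finger opening in m.
Only numpy, scipy, OpenCV 4.12 (cv2) and the standard library are available. Lean on these libraries where they do the work, as an engineer would, in place of code of your own. Each camera call takes 0.05 s, during which the arm holds its last target.

### The job

The colour of a specimen cup's lid gives its order of work: red is urgent, yellow is routine. On each of the two sample stands, slide the black selector grip fully home against the stop at the end of its strip that has the same colour as the lid of the cup standing on that stand. Leave both cups standing in their seats.

Things in the scene. Friction and masses are not known exactly. Their poses are not given: they have to be found in the camera images.
- stand_1: Fixed sample stand: white control strip in front (36 mm deep, 136 wide, top 36 mm above the worktop), round cup seat behind. Origin on the worktop; own x to the back, y left along the strip, z up; yaw varies. Strip's centre line at x = -48 mm, seat at x = +28. Left (+y) end marked red, right end yellow: plates, a patch in front, and a stop block 5 mm high (y = +-43 to +-50 mm).
- seat_1 (a point): centre of the cup seat of stand 1, on its floor, 8 mm above the worktop; the collar round it has an inner radius of 34.5 mm and rises to 16 mm above the worktop
- grip_1 (a point): centre of the top of the black selector grip on stand 1: upright block 22 mm (along the stand's x) by 16 mm (along its y, the way it slides; 20 mm by 24 mm at its lowest 5 mm), rising 28 mm above the strip: this point is 64 mm above the worktop. Axes as the stand's.
- selector_1 (a joint): selector grip of stand 1, metres: 0 at the yellow stop (grip centre at the stand's y = -33 mm), 0.066 at the red stop (y = +33 mm); slides along the stand's y with about 2 N of friction and stays where it is left. It starts somewhere between.
- stand_2: Fixed sample stand: white control strip in front (36 mm deep, 136 wide, top 36 mm above the worktop), round cup seat behind. Origin on the worktop; own x to the back, y left along the strip, z up; yaw varies. Strip's centre line at x = -48 mm, seat at x = +28. Left (+y) end marked red, right end yellow: plates, a patch in front, and a stop block 5 mm high (y = +-43 to +-50 mm).
- seat_2 (a point): centre of the cup seat of stand 2, on its floor, 8 mm above the worktop; the collar round it has an inner radius of 34.5 mm and rises to 16 mm above the worktop
- grip_2 (a point): centre of the top of the black selector grip on stand 2: upright block 22 mm (along the stand's x) by 16 mm (along its y, the way it slides; 20 mm by 24 mm at its lowest 5 mm), rising 28 mm above the strip: this point is 64 mm above the worktop. Axes as the stand's.
- selector_2 (a joint): selector grip of stand 2, metres: 0 at the yellow stop (grip centre at the stand's y = -33 mm), 0.066 at the red stop (y = +33 mm); slides along the stand's y with about 2 N of friction and stays where it is left. It starts somewhere between.
- cup_red: Closed specimen cup with a red screw lid, 65 mm across the lid, 74 mm high, about 60 mm across the body, loose, 80 g; it stands upright in the seat of one of the two stands (either one), its top 82 mm above the worktop. Origin: centre of its underside, z up its axis.
- cup_yellow: Closed specimen cup with a yellow screw lid, 65 mm across the lid, 74 mm high, about 60 mm across the body, loose, 80 g; it stands upright in the seat of one of the two stands (either one), its top 82 mm above the worktop. Origin: centre of its underside, z up its axis.
Not all that is in view belongs to the job. There is more than one size of the cup_red; the job needs the larger.

How it is judged:
At the end, for the whole second after the job is handed in: On the stand with the red-lidded cup the grip is within 4 mm of its red end stop (joint over 0.062), on the stand with the yellow-lidded cup within 4 mm of its yellow end stop (joint under 0.004); both cups stand upright (within 0.2 rad) in their seats (within 20 mm of the seat's centre) (angle between each of cup_red, cup_yellow's own z axis and vertical below 0.2 rad and height (world z) of each of cup_red, cup_yellow below 0.02 m and ((horizontal distance between cup_red and seat_1 below 0.02 m and horizontal distance between cup_yellow and seat_2 below 0.02 m and value of joint selector_1 above 0.062 m and value of joint selector_2 below 0.004 m) or (horizontal distance between cup_red and seat_2 below 0.02 m and horizontal distance between cup_yellow and seat_1 below 0.02 m and value of joint selector_2 above 0.062 m and value of joint selector_1 below 0.004 m))); the robot touches nothing.
It fails at once if a cup is tipped or taken out of its seat (angle between any of cup_red, cup_yellow's own z axis and vertical above 0.4 rad or distance of any of cup_red, cup_yellow from where it was at the start of the episode above 0.03 m).
It also fails if it takes over 38 s, if anything falls off the work surface, if the arm or the gripper's body presses on something with over 40 N, if the wrist force passes 120 N, or if a joint passes its speed limit or range.

## Working session

There is one attempt and no reset: what is moved stays moved. The work goes in short steps, Python scripts to look and compute and a tool call to move; the robot and the scene stay as the last step left them, time stands still between calls to the robot, and variables do not carry over. Pictures are saved under pics/ and viewed, and the job is handed in when it is done.

Besides the shell and the picture viewer there is one more tool, called after "Call:" as name([rows], argument=value, ...), one row to a line, values as JSON. jog_arm: Moves the arm, as the interface text tells. Its arguments: {"type":"object","properties":{"series":{"type":"array","items":{"type":"array","items":{"type":"number"}}},"grip_force":{"type":"number"}},"required":["series"]}

```bash
mkdir -p pics; ls
python3 - <<'E'
from rig import *
import cv2,pickle
o=get_obs();print({k:o[k] for k in('time','position','tool_rot','grip_width')})
d={}
for n in("scene","top"):
    c=camera(n);d[n]=c;cv2.imwrite(f"pics/{n}0.png",c["img"][:,:,::-1])
pickle.dump(d,open("c0.pkl","wb"))
E
```

```text
pics
{'time': 0.0, 'position': array([0.25315225, 0.57063609, 0.22159078]), 'tool_rot': array([ 0.59312002,  0.38473837, -0.38612441, -0.59253099]), 'grip_width': 0.08700714911150502}
```

View pics/scene0.png

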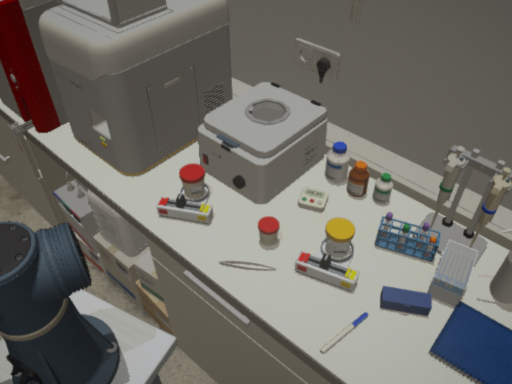

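View pics/top0.png

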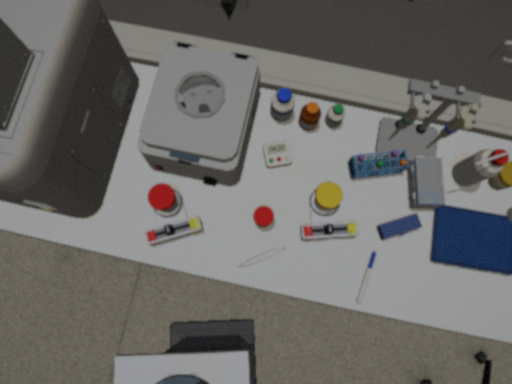

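The red cup is on the left stand (top view, about (165,197)) and the yellow cup is on the right stand (about (328,195)). The small red cup at (263,216) is a decoy. Next I'll measure.

```bash
cat > h.py <<'E'
import numpy as np,cv2
def ray(c,px,z):
    K=c["camera_matrix"];R=cv2.Rodrigues(np.array(c["rvec"],float))[0];t=np.array(c["tvec"],float).ravel()
    u=cv2.undistortPoints(np.array([[px]],float),K,np.array(c["D"],float)).ravel()
    d=R.T@np.array([u[0],u[1],1]);o=-R.T@t
    return o+d*(z-o[2])/d[2]
def proj(c,p):
    return cv2.projectPoints(np.array([p],float),np.array(c["rvec"],float),np.array(c["tvec"],float),c["camera_matrix"],np.array(c["D"],float))[0].ravel()
E
python3 - <<'E'
import pickle,cv2,numpy as np
from h import *
d=pickle.load(open("c0.pkl","rb"))
for n in d:
    c=d[n];im=c["img"]
    R=cv2.Rodrigues(np.array(c["rvec"],float))[0];print(n,"cam at",-R.T@np.array(c["tvec"]).ravel())
    h=cv2.cvtColor(im,cv2.COLOR_RGB2HSV)
    for nm,lo,hi in(("red",0,8),("yel",20,34)):
        m=((h[...,0]>=lo)&(h[...,0]<=hi)|((nm=="red")&(h[...,0]>172)))&(h[...,1]>140)&(h[...,2]>90)
        k,l,s,ce=cv2.connectedComponentsWithStats(m.astype(np.uint8))
        for i in range(1,k):
            if s[i,4]>12: print(n,nm,s[i],ce[i].round(1),"z82",ray(c,ce[i],.082).round(3)[:2],"z37",ray(c,ce[i],.037).round(3)[:2])
c=d["top"]["img"]
a=cv2.resize(c[175:255,135:215],None,fx=5,fy=5,interpolation=cv2.INTER_CUBIC);b=cv2.resize(c[175:255,290:370],None,fx=5,fy=5,interpolation=cv2.INTER_CUBIC)
cv2.imwrite("pics/crop_top.png",np.hstack([a,b])[:,:,::-1])
c=d["scene"]["img"]
a=cv2.resize(c[160:240,145:225],None,fx=5,fy=5,interpolation=cv2.INTER_CUBIC);b=cv2.resize(c[215:295,285:365],None,fx=5,fy=5,interpolation=cv2.INTER_CUBIC)
cv2.imwrite("pics/crop_scene.png",np.hstack([a,b])[:,:,::-1])
E
```

```text
scene cam at [-0.18246786 -0.50804988  0.82336673]
scene red [ 0  0 14  5 36] [5.1 1.4] z82 [1.161 1.512] z37 [1.243 1.634]
scene red [180 164  25  19 349] [191.6 172.5] z82 [0.509 0.026] z37 [0.551 0.058]
scene red [159 198   9   7  44] [163.2 201.3] z82 [0.393 0.029] z37 [0.428 0.062]
scene red [160 210   7   3  17] [162.9 210.9] z82 [0.367 0.012] z37 [0.4   0.043]
scene red [259 217  20  16 258] [268.2 224.6] z82 [ 0.437 -0.22 ] z37 [ 0.475 -0.203]
scene red [299 253  11   9  68] [304.  256.9] z82 [ 0.389 -0.325] z37 [ 0.424 -0.314]
scene yel [102 142   5   5  15] [103.8 144.1] z82 [0.502 0.304] z37 [0.543 0.353]
scene yel [200 204   9   8  44] [203.8 208. ] z82 [ 0.417 -0.067] z37 [ 0.454 -0.04 ]
scene yel [198 216   7   4  23] [201.  217.6] z82 [ 0.389 -0.077] z37 [ 0.423 -0.051]
scene yel [326 218  29  24 535] [339.9 229.5] z82 [ 0.494 -0.366] z37 [ 0.536 -0.357]
scene yel [345 268  11  12  69] [350.2 273.7] z82 [ 0.391 -0.424] z37 [ 0.426 -0.419]
scene yel [341 281   9   6  31] [344.8 283.9] z82 [ 0.363 -0.423] z37 [ 0.396 -0.418]
top cam at [ 0.28943065 -0.17149248  1.0157852
[... 218 characters left out ...]
 [0.513 0.026] z37 [0.523 0.035]
top red [254 207  19  19 288] [263.1 216. ] z82 [ 0.456 -0.209] z37 [ 0.464 -0.211]
top red [304 227   9   9  51] [307.9 230.7] z82 [ 0.417 -0.31 ] z37 [ 0.423 -0.316]
top red [148 231   8  10  55] [151.5 235.5] z82 [0.422 0.048] z37 [0.429 0.059]
top yel [500 162  12  24 191] [507.  173.3] z82 [ 0.534 -0.806] z37 [ 0.545 -0.836]
top yel [316 183  26  26 531] [328.3 195.2] z82 [ 0.498 -0.364] z37 [ 0.508 -0.373]
top yel [193 219   5   8  22] [195.1 222.6] z82 [ 0.448 -0.052] z37 [ 0.455 -0.047]
top yel [190 221   3   7  14] [190.9 223.9] z82 [ 0.445 -0.042] z37 [ 0.453 -0.036]
top yel [347 224   8   8  50] [350.9 227.8] z82 [ 0.419 -0.409] z37 [ 0.426 -0.421]
```

View pics/crop_top.png

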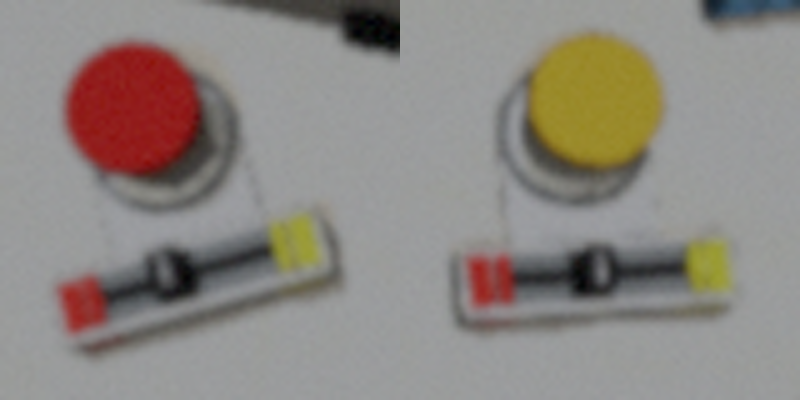

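View pics/crop_scene.png

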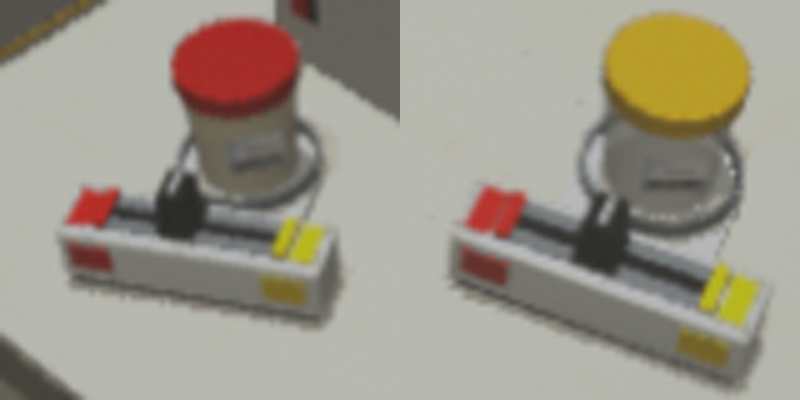

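Run:
```python
import pickle,cv2,numpy as np
from h import *
from rig import *
from scipy.spatial.transform import Rotation as Ro
d=pickle.load(open("c0.pkl","rb"));t,s=d["top"],d["scene"]
S={1:((.429,.060),(.4543,-.0415)),2:((.4235,-.315),(.426,-.420))}
G={1:((169.4,229.7),(181,202)),2:((329.3,229),(405/5-0,0))}
G={1:((135+172/5,175+273/5),(145+181/5,160+185/5)),2:((290+194/5,175+271/5),(285+207/5,215+208/5))}
o=get_obs();R=Ro.from_quat(o["tool_rot"]).as_matrix();print("tool axes\n",R.round(3))
print("pos",o["position"])
for k,(r,y) in S.items():
    r,y=map(np.array,(r,y));c=(r+y)/2;v=(r-y)/np.linalg.norm(r-y);x=np.array([v[1],-v[0]])
    print(k,"c",c.round(4),"yaw",np.arctan2(-v[0],v[1]).round(3),"len",np.linalg.norm(r-y).round(3),"seat",(c+.076*x).round(3))
    for cam,px in zip((t,s),G[k]):
        p=ray(cam,px,.06)[:2]-c; print("  grip x,y in strip",(p@x).round(4),(p@v).round(4),(p+c).round(4))
    for yy in (.033,-.033): print("  end",(c+yy*v).round(4))
# analyzer clearance: top depth points in y>0.1,z>0.05
K=t["camera_matrix"];D=t["depth"];vv,uu=np.mgrid[0:384:2,0:512:2];z=D[vv,uu].ravel()
u=cv2.undistortPoints(np.stack([uu.ravel(),vv.ravel()],1)[:,None].astype(float),K,np.array(t["D"])).reshape(-1,2)
Rr=cv2.Rodrigues(np.array(t["rvec"]))[0];P=(np.c_[u,np.ones(len(u))]*z[:,None]-np.array(t["tvec"]).ravel())@Rr
m=(z>0)&(P[:,2]>.1)&(P[:,0]>.2)
for y0 in np.arange(-.5,.8,.1):
    q=P[m&(P[:,1]>=y0)&(P[:,1]<y0+.1)]
    if len(q): i=q[:,0].argmin();print(y0.round(1),"minx",q[i].round(2),"maxz",q[:,2].max().round(2))
```

```text
tool axes
 [[ 0.406 -0.001 -0.914]
 [ 0.914 -0.002  0.406]
 [-0.002 -1.     0.   ]]
pos [0.2531736  0.57069669 0.22165908]
1 c [0.4416 0.0092] yaw 0.244 len 0.105 seat [0.515 0.028]
  grip x,y in strip -0.0037 0.003 [0.4373 0.0113]
  grip x,y in strip 0.0019 0.0054 [0.4422 0.015 ]
  end [0.4337 0.0413]
  end [ 0.4496 -0.0228]
2 c [ 0.4248 -0.3675] yaw 0.024 len 0.105 seat [ 0.501 -0.366]
  grip x,y in strip -0.003 0.0052 [ 0.4216 -0.3624]
  grip x,y in strip 0.0037 0.0055 [ 0.4283 -0.3619]
  end [ 0.424  -0.3345]
  end [ 0.4255 -0.4005]
-0.5 minx [ 0.6 -0.5  0.6] maxz 0.62
-0.4 minx [ 0.6  -0.37  0.62] maxz 0.62
-0.3 minx [ 0.73 -0.28  0.11] maxz 0.24
-0.2 minx [ 0.55 -0.13  0.11] maxz 0.23
-0.1 minx [ 0.56 -0.1   0.1 ] maxz 0.2
-0.0 minx [0.59 0.01 0.11] maxz 0.35
0.1 minx [0.49 0.2  0.34] maxz 0.51
0.2 minx [0.48 0.24 0.34] maxz 0.45
0.3 minx [0.49 0.3  0.2 ] maxz 0.25
```

Call:
jog_arm([
  [-50, 0, -35, 0, 0, 0, -0.3],
  [-100, 0, -70, 0, 0, 0, -0.3],
  [-150, 0, -107, 0, 0, 0, -0.3],
  [-200, 0, -143, 0, 0, 0, -0.3],
  [-255, 0, -183, 0, 0, 0, -0.3],
  [-308, 0, -221, 0, 0, 0, -0.3],
  [-335, 0, -260, 0, -0.17, 0, -0.3],
  [-365, 0, -305, 0, -0.34, 0, -0.3],
  [-400, 0, -350, 0, -0.5, 0, -0.3],
  [-433, 0, -398, 0, -0.662, 0, -0.3],
  [-433, 0, -398, 0, -0.662, 0, -0.3],
  [-433, 0, -398, 0, -0.662, 0, -0.3],
  [-433, 0, -398, 0, -0.662, 0, -0.3],
  [-433, 0, -398, 0, -0.662, 0, -0.3],
])

```text
time: 1.85
position: [0.4407, 0.0151, 0.2225]
tool_rot: [-0.435, -0.557, 0.558, 0.435]
ft_force: [-0.1, -0.4, -0.5]
grip_width: 0.0564
```

Run:
```python
from rig import *
import cv2
from h import *
from scipy.spatial.transform import Rotation as Ro
c=camera("wrist");cv2.imwrite("pics/w1.png",c["img"][:,:,::-1])
o=get_obs();print(Ro.from_quat(o["tool_rot"]).as_matrix().round(3),o["position"],o["q"].round(2))
im=c["img"]
h=cv2.cvtColor(im,cv2.COLOR_RGB2HSV)
for nm,lo,hi in(("red",0,8),("yel",20,34)):
    m=((h[...,0]>=lo)&(h[...,0]<=hi)|((nm=="red")&(h[...,0]>172)))&(h[...,1]>140)&(h[...,2]>60)
    k,l,s,ce=cv2.connectedComponentsWithStats(m.astype(np.uint8))
    for i in range(1,k):
        if s[i,4]>60: print(nm,s[i],ce[i].round(1),"z37",ray(c,ce[i],.037).round(4)[:2],"z82",ray(c,ce[i],.082).round(4)[:2])
print(proj(c,[.4406,.0133,.064]))
```

```text
[[-0.243 -0.    -0.97 ]
 [ 0.97   0.    -0.243]
 [ 0.    -1.     0.   ]] [0.44090783 0.01503922 0.22254204] [-0.22  0.28  1.87  0.    0.99 -2.04]
red [  10  119   51   48 1877] [ 34.7 142.5] z37 [ 0.4663 -0.219 ] z82 [ 0.4533 -0.1911]
red [296 172   9  10  81] [300. 177.] z37 [0.4341 0.0665] z82 [0.4253 0.0574]
red [ 216  225   62   45 2335] [246.8 249.1] z37 [0.5307 0.0313] z82 [0.5094 0.0268]
red [236 301   9  13  83] [240.7 306.8] z37 [0.6081 0.0426] z82 [0.5767 0.0366]
[250.53940702 176.72346452]
```

View pics/w1.png

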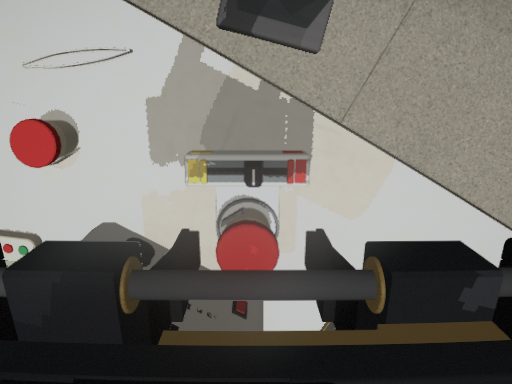

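Call:
jog_arm([
  [0, 60, 0, 0, 0, 0, -0.3],
  [0, 110, 0, 0, 0, 0, -0.3],
  [0, 145, 0, 0, 0, 0, -0.3],
  [0, 165, 0, 0, 0, 0, -0.3],
  [0, 177, 0, 0, 0, 0, -0.3],
  [0, 177, 0, 0, 0, 0, -0.3],
  [0, 177, 0, 0, 0, 0, 1],
  [0, 177, 0, 0, 0, 0, 1],
  [0, 177, 0, 0, 0, 0, 1],
  [0, 177, 0, 0, 0, 0, 1],
  [0, 177, 0, 0, 0, 0, 1],
  [0, 177, 0, 0, 0, 0, 1],
], grip_force=15)

```text
time: 3.4
position: [0.4416, 0.0141, 0.0457]
tool_rot: [0.435, 0.557, -0.557, -0.435]
ft_force: [0.9, 1.4, 2.5]
grip_width: 0.0161
```

Call:
jog_arm([
  [5, 0, 0, 0, 0, 0, 1],
  [12, 0, 0, 0, 0, 0, 1],
  [19, 0, 0, 0, 0, 0, 1],
  [24, 0, 0, 0, 0, 0, 1],
  [27, 0, 0, 0, 0, 0, 1],
  [29, 0, 0, 0, 0, 0, 1],
  [30, 0, 0, 0, 0, 0, 1],
  [31, 0, 0, 0, 0, 0, 1],
  [31, 0, 0, 0, 0, 0, 1],
])

```text
time: 4.53
position: [0.4349, 0.042, 0.0457]
tool_rot: [-0.436, -0.557, 0.558, 0.433]
ft_force: [-2.3, -17.0, 4.4]
grip_width: 0.0159
```

Call:
jog_arm([
  [30, 0, 0, 0, 0, 0, -0.3],
  [29, 0, 0, 0, 0, 0, -0.3],
  [29, 0, 0, 0, 0, 0, -0.3],
  [29, 0, 0, 0, 0, 0, -0.3],
  [29, -30, 0, 0, 0, 0, -0.3],
  [29, -80, 0, 0, 0, 0, -0.3],
  [29, -130, 0, 0, 0, 0, -0.3],
  [29, -177, 0, 0, 0, 0, -0.3],
  [29, -177, 0, 0, 0, 0, -0.3],
  [29, -177, 0, 0, 0, 0, -0.3],
])

```text
time: 5.78
position: [0.4262, 0.0728, 0.2218]
tool_rot: [-0.435, -0.557, 0.557, 0.436]
ft_force: [-1.3, -1.0, 0.1]
grip_width: 0.0564
```

Run:
```python
from rig import *
import cv2
from scipy.spatial.transform import Rotation as Ro
c=camera("wrist");cv2.imwrite("pics/w2.png",c["img"][:,:,::-1])
o=get_obs();R=Ro.from_quat(o["tool_rot"]).as_matrix();print(R.round(3),o["position"],o["q"].round(2))
import numpy as np
print("to grip2, tool mm",R.T@(np.array([.4246,-.3622,.2225])-o["position"])*1000)
```

```text
[[-0.242 -0.003 -0.97 ]
 [ 0.97   0.001 -0.242]
 [ 0.001 -1.     0.003]] [0.4257777  0.07267905 0.22124783] [-0.09  0.27  1.89  0.    0.98 -1.91]
to grip2, tool mm [-421.66047432   -1.50235727  106.40926391]
```

View pics/w2.png

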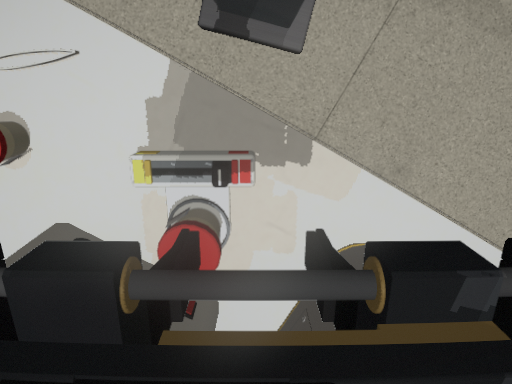

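Call:
jog_arm([
  [-55, 0, 13, 0, 0.03, 0, -0.3],
  [-110, 0, 27, 0, 0.06, 0, -0.3],
  [-165, 0, 41, 0, 0.09, 0, -0.3],
  [-220, 0, 55, 0, 0.12, 0, -0.3],
  [-275, 0, 69, 0, 0.15, 0, -0.3],
  [-330, 0, 83, 0, 0.18, 0, -0.3],
  [-385, 0, 97, 0, 0.2, 0, -0.3],
  [-422, 0, 106, 0, 0.22, 0, -0.3],
  [-422, 0, 106, 0, 0.22, 0, -0.3],
  [-422, 0, 106, 0, 0.22, 0, -0.3],
  [-422, 0, 106, 0, 0.22, 0, -0.3],
  [-422, 0, 106, 0, 0.22, 0, -0.3],
])

```text
time: 7.32
position: [0.4264, -0.3616, 0.2225]
tool_rot: [0.493, 0.506, -0.506, -0.494]
ft_force: [0.2, -0.8, 0.4]
grip_width: 0.0564
```

Run:
```python
from rig import *
import cv2
from h import *
from scipy.spatial.transform import Rotation as Ro
c=camera("wrist");cv2.imwrite("pics/w3.png",c["img"][:,:,::-1])
o=get_obs();R=Ro.from_quat(o["tool_rot"]).as_matrix();print(R.round(3),o["position"],o["q"].round(2))
print("to grip2, tool mm",R.T@(np.array([.4246,-.3622,.0455])-o["position"])*1000)
print(proj(c,[.4246,-.3622,.064]))
t=camera("top");cv2.imwrite("pics/t3.png",cv2.resize(t["img"][170:260,130:220],None,fx=6,fy=6,interpolation=cv2.INTER_CUBIC)[:,:,::-1])
```

```text
[[-0.025 -0.    -1.   ]
 [ 1.     0.    -0.025]
 [ 0.    -1.     0.   ]] [ 0.42649627 -0.36187034  0.22266765] [-0.9   0.44  1.6   0.    1.1  -2.5 ]
to grip2, tool mm [ -0.31346721 177.16771409   1.89311271]
[251.49799722 175.35393203]
```

View pics/w3.png

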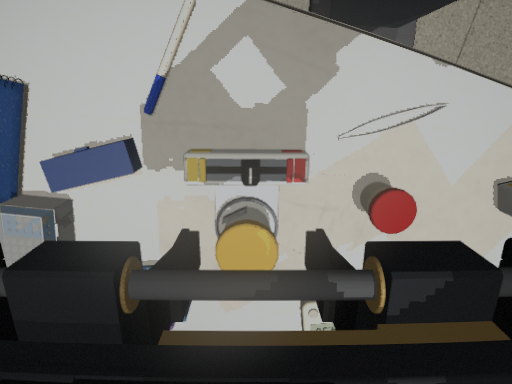

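View pics/t3.png

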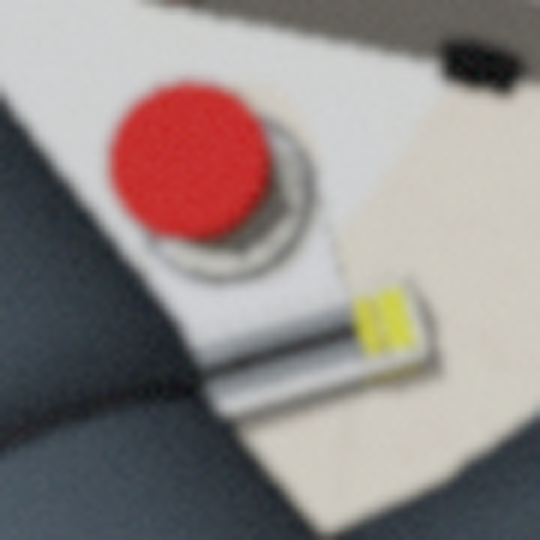

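The wrist view has grip 2 at (251,172), and I predicted (251,175). It is centred between the fingers. Descending and gripping.

Call:
jog_arm([
  [0, 60, 0, 0, 0, 0, -0.3],
  [0, 110, 0, 0, 0, 0, -0.3],
  [0, 145, 0, 0, 0, 0, -0.3],
  [0, 165, 0, 0, 0, 0, -0.3],
  [0, 177, 0, 0, 0, 0, -0.3],
  [0, 177, 0, 0, 0, 0, -0.3],
  [0, 177, 0, 0, 0, 0, 1],
  [0, 177, 0, 0, 0, 0, 1],
  [0, 177, 0, 0, 0, 0, 1],
  [0, 177, 0, 0, 0, 0, 1],
  [0, 177, 0, 0, 0, 0, 1],
  [0, 177, 0, 0, 0, 0, 1],
], grip_force=15)

```text
time: 8.93
position: [0.4264, -0.3631, 0.0457]
tool_rot: [-0.494, -0.506, 0.506, 0.494]
ft_force: [-0.4, -0.6, 1.4]
grip_width: 0.0161
```

Call:
jog_arm([
  [-6, 0, 0, 0, 0, 0, 1],
  [-14, 0, 0, 0, 0, 0, 1],
  [-22, 0, 0, 0, 0, 0, 1],
  [-29, 0, 0, 0, 0, 0, 1],
  [-34, 0, 0, 0, 0, 0, 1],
  [-37, 0, 0, 0, 0, 0, 1],
  [-39, 0, 0, 0, 0, 0, 1],
  [-40, 0, 0, 0, 0, 0, 1],
  [-40, 0, 0, 0, 0, 0, 1],
])

```text
time: 10.05
position: [0.4271, -0.4013, 0.0457]
tool_rot: [0.493, 0.507, -0.505, -0.495]
ft_force: [1.7, 5.7, 8.4]
grip_width: 0.016
```

Call:
jog_arm([
  [-1, 0, 0, 0, 0, 0, 1],
  [-2, 0, 0, 0, 0, 0, 1],
  [-2, 0, 0, 0, 0, 0, 1],
])

```text
time: 10.42
position: [0.427, -0.4014, 0.0457]
tool_rot: [0.492, 0.507, -0.504, -0.496]
ft_force: [2.2, 9.0, 9.6]
grip_width: 0.0159
```

The grip didn't move any further and the force rose to 9 N, so it is against the stop. I'll release in place and lift.

Call:
jog_arm([
  [1, 0, 0, 0, 0, 0, -0.3],
  [1, 0, 0, 0, 0, 0, -0.3],
  [1, 0, 0, 0, 0, 0, -0.3],
  [1, 0, 0, 0, 0, 0, -0.3],
  [1, -20, 0, 0, 0, 0, -0.3],
  [1, -60, 0, 0, 0, 0, -0.3],
  [1, -110, 0, 0, 0, 0, -0.3],
  [1, -160, 0, 0, 0, 0, -0.3],
  [1, -177, 0, 0, 0, 0, -0.3],
  [1, -177, 0, 0, 0, 0, -0.3],
])

```text
time: 11.68
position: [0.4278, -0.4049, 0.2243]
tool_rot: [-0.495, -0.506, 0.506, 0.492]
ft_force: [-1.0, 0.1, 0.0]
grip_width: 0.0562
```

Run:
```python
from rig import *
import cv2
c=camera("wrist");cv2.imwrite("pics/w4.png",c["img"][:,:,::-1])
```

```text
(no output)
```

View pics/w4.png

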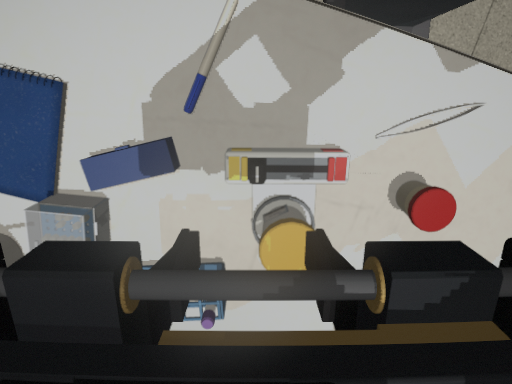

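Run:
```python
from rig import *
import cv2,numpy as np
from h import *
s=camera("scene");im=s["img"]
cv2.imwrite("pics/s5.png",im[:,:,::-1])
a=cv2.resize(im[160:240,145:225],None,fx=5,fy=5,interpolation=cv2.INTER_CUBIC);b=cv2.resize(im[215:295,285:365],None,fx=5,fy=5,interpolation=cv2.INTER_CUBIC)
cv2.imwrite("pics/s5c.png",np.hstack([a,b])[:,:,::-1])
w=cv2.imread("pics/w2.png")
cv2.imwrite("pics/w2c.png",np.hstack([cv2.resize(cv2.imread(f"pics/{n}.png")[140:200,x:x+130],None,fx=3,fy=3,interpolation=cv2.INTER_CUBIC) for n,x in(("w2",125),("w4",222))]))
```

```text
(no output)
```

View pics/s5c.png

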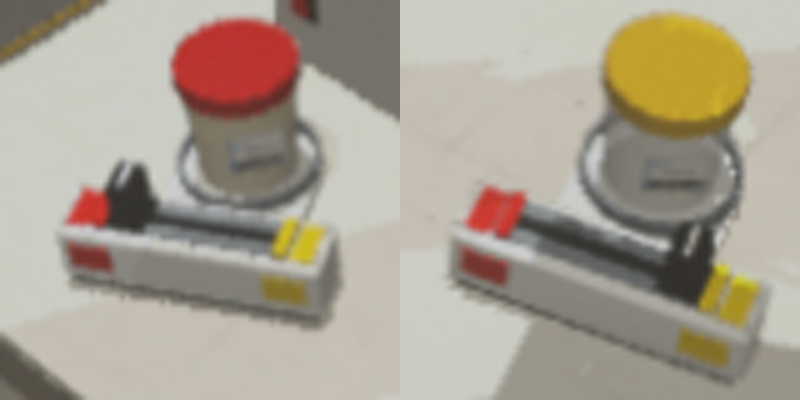

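View pics/w2c.png

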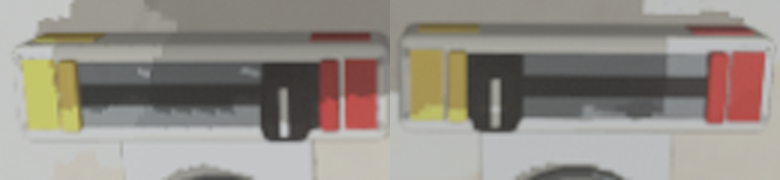

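Both grips' bases touch their stops in the enlarged wrist views, with gaps under 1 mm. Both cups are upright and the gripper is clear, so I'm handing in.

```bash
python3 -c "
from rig import *
print(hand_in());print(get_obs()['time'])"
```

```text
the job is handed in; nothing more can be done
None
the job is handed in; nothing more can be done
```

I slid the selector on the red cup's stand (left) to its red stop, and the selector on the yellow cup's stand (right) to its yellow stop. I handed the job in about 12 s into the 38 s allowed; no verdict is reported.

- **Selectors:** I pushed each grip until it stopped moving, with 17 N on the left and 9 N on the right. The closing wrist pictures show each grip's base against its stop, with a gap under 1 mm where 4 mm is allowed. The stand 1 picture was taken before I moved on to stand 2; the final scene view agrees with both.
- **Cups:** the final scene view shows both cups upright and unmoved in their seats, and the gripper well clear above.
- **One slip:** when releasing grip 1 I gave the shift from the wrong reference, so the hand went about 29 mm further along the strip while opening. The later pictures show grip 1 still home and the cup undisturbed, but the peak force in that moment was not read.

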